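# Set out the soldering place at a jeweller's bench

### The arm

A 7-joint arm with a two-finger parallel gripper is mounted at the origin on the work surface. World frame = base frame: x ahead of the robot, y to its left, z up, the work surface at z = 0. Lengths are in m, angles in degrees, forces in N, time in s.
With the tool pointing down it reaches from about 0.425 to 0.825 m from the base axis. Payload 3.6 kg.
Tool frame: the origin (TCP) lies on the centre line of the jaws, within the pads' length; the fingertips stand 22 mm ahead of it and the grasp point (between the pads) lies 3 mm ahead of it; z points along the fingers, y is the line along which they close (so a half turn about z gives the same grasp; the last joint's range is limited). The gripper opens to 85 mm and grips with 20 to 120 N. Pads are 22 mm wide; open, the fingers measure 114 mm over their backs; the gripper's body (76 mm by 85 mm) begins 54 mm behind the grasp point. The pads swing forward as they close: fully open they stand 13 mm farther back than shut.
Start: joints at [70.674, 35.231, -0.722, 81.555, 0.464, 63.22, -2.315], TCP at [0.199, -0.619, 0.253] pointing down, gripper open.
Joint ranges: [-178.69, 178.69], [-17.37, 117.87], [-77.05, 75.6], [15.02, 138.74], [-78.02, 258.01], [0.78, 113.62], [-162.83, 162.83]. Speed limits (degrees/s): [159.86, 159.86, 180, 180, 180, 180, 180].

### API

Orientations are given as [roll, pitch, yaw] about the fixed x, y, z axes, in that order (R = Rz(yaw) Ry(pitch) Rx(roll)).
In Python, from rig import ctrl gives the robot as it stands.
- The arm moves only by the shell command python3 -m creep 'ROWS'. ROWS is JSON, a list of rows, each an object with "translation": the shift along the tool's x, y, z normalised to -1 to 1, where 1 is 2.5 cm, a list of three; "rotation": the turn, a rotation vector about the tool's x, y, z normalised to -1 to 1, where 1 is 0.15 rad, a list of three; "claw": the opening, from 0 (shut) to 1 (fully open). A call has 1 to 20 rows; each row shifts and turns the commanded pose from where the row before left it, along the tool's axes as they then stand; what a row does not reach is not made up. A row lasts 1/8 s, in which the tool goes at most 62.5 mm and 10.7 degrees, less where a joint would pass 70% of its speed; a pose out of reach is approached as far as the arm can. A call with a number of a shift or a turn outside -1 to 1 is refused whole. A call with a gripper value outside its range is refused whole. The fingers move at their own pace and stop on an object; the grip force is fixed at half the most. Time passes only in rows, so rows that do not move let the fingers close. It gives the time, the measured TCP pose, the force, the opening and the grip force at its end, in the units of the state.
- ctrl.state(): the state, without advancing time (a new reading comes with each control period).
- ctrl.grab_frame(name): name is "side" or "top"; returns the picture (480x640x3 uint8, blue, green, red); there is no depth.
- ctrl.camera_info(name): a dict with "intrinsics" (3x3 intrinsics, pixels), "R" (3x3) and "t" (3): a world point X has camera coordinates R X + t. Camera axes: x right, y down, z forward; pixel columns grow to the right and rows downward; lengths in m; the calibration is good to about 2 mm. A picture is of the moment at which its call begins. camera_info takes no time and is no camera call.
- ctrl.hand_in(): hands the job in; it is judged then, once.
Trained networks look in the newest picture that a camera, given by its name, has taken for a name from the list of things; names that differ only in an ending like _2 or _b are one class to them, and where a whole thing is asked for, a point or a joint stands for the part that bears it (a point fixed in the world has none). Each returns a list of dicts, best first, with "confidence" (0 to 1); they miss things now and then, are a little off and sometimes report something else, mostly with a low value. They report only what shows in the picture. A call takes as long as a camera call. They do not tell look-alikes from the thing itself.
- ctrl.recognise(camera, thing): "uv" ([column, row] in pixels, amid what is visible of it).
- ctrl.masks_of(camera, thing): "region" (480x640 bool, what is visible of it) and "uv" ([column, row] in pixels, amid what is visible of it).
- ctrl.tip_of(camera, thing): "uv" ([column, row] in pixels: a listed point, or the origin of a listed thing).
The state is a dict: "t": time; "joint_positions": joint angles; "joint_velocities": joint speeds; "joint_efforts": joint torques, N m; "tcp_pos": TCP position; "eef_rot": TCP orientation; "contact_force": force on the tool from outside, world axes, zero at the start; "ft_torque": the same for the moment, N m; "grip_width": finger opening in m; "grasp_force": force on a finger pad.
Only numpy, scipy, OpenCV 4.12 (cv2) and the standard library are available. Lean on these libraries where they do the work, as an engineer would, in place of code of your own. Each camera call takes 0.05 s, during which the arm holds its last target. There are 200 camera calls.

### The job

Set out the soldering place around the honeycomb board: the charcoal block flat in the middle of the board and square with it (long side along the board's long side), the napkin ring standing on the middle of the block, the borax dish midway between the board and the pickle crock, in line with them, and the borax cone upright in the dish. Stand the third hand close behind the board (the side away from you), on its centre line and with its tweezers pointing at the block. Set things down without dropping them and leave the doming block, the flux jar and the file as they are.

Things in the scene. Friction and masses are not known exactly. Their poses are not given: they have to be found in the camera images.
- board: honeycomb soldering board, tan slab with many small holes, 100 x 130 mm and 13 mm thick, fixed to the bench. Origin at the centre of its underside; z up, x across its short side and pointing away from the robot ('behind' is +x), y along its long side. It can be turned up to 0.1 rad.
- crock: pickle crock, round brown stoneware pot with a white lid and knob, 110 mm across, 99 mm high, fixed to the bench. Origin at the centre of its underside. It always stands 300 mm (centre to centre) from the board on the board's y axis, on either the left (+y) or the right (-y) side; the doming block has the same place on the other side.
- charcoal: black charcoal block, 58 mm (x) x 90 mm (y) x 30 mm high, about 0.09 kg, loose. Origin at the centre of its underside, z up.
- napkin: silver napkin ring blank, plain open tube standing upright, 45 mm outside, 38 mm inside, 26 mm high, about 0.06 kg, loose. Origin at the centre of its lower end, z along its axis, up.
- dish: borax dish, low round white ceramic dish with slightly flaring sides, 66 mm outside at the rim (64 mm at the foot), 16 mm high, flat inner floor 6 mm above the underside and about 55 mm across, wall 5 mm, loose, about 0.09 kg. Origin at the centre of its underside, z up.
- cone: borax cone, off-white stub: a cylinder 32 mm in diameter up to 38 mm, then tapering to a blunt top at 55 mm, loose, about 0.05 kg. Origin at the centre of its underside, z up. Gripped with the fingertips at least 14 mm above its underside, the fingers stay clear of the dish's rim.
- stand: third hand: dark steel base 70 (x) x 46 (y) x 14 mm, thin post at its centre topped by a round brass knob, 18 mm in diameter, 75 to 101 mm up (grip it there; clamp below ends 65 mm up); cross-lock tweezers 58 mm up point along its own -x, tips 80 mm from the post, tail 34 mm. Loose, 0.28 kg. Origin under the base's centre, z up. In place its x axis points the same way as the board's.
- doming: bystander: steel doming block, 60 mm cube with round hollows in its top, fixed to the bench. Origin at the centre of its underside.
- bottle: bystander: small white flux jar with a blue label and white cap, 42 mm across, 75 mm high, loose. Origin at the centre of its underside.
- file: bystander: flat file with a wooden handle lying at the left edge of the work, about 165 mm long along its x (handle end at -80 mm, tip at +85 mm) and 18 mm high and wide, loose. Origin on its axis, on the bench.
Mind the look-alikes: they are no part of the job. Leave any brown look-alike of the napkin alone. Leave any turquoise look-alike of the stand alone.

How it is judged (in metres and radians):
At the end, for the whole second after the job is handed in: Block flat on board (13 mm, 0.17 rad); ring upright on block (13 mm); dish 135-165 mm from board and crock centres, within 15 mm of their line; cone upright in dish (14 mm); third hand upright 87-160 mm behind board's centre (15 mm, 0.25 rad), tweezers to the block; all at rest (horizontal distance between charcoal and board below 0.013 m and angle between the x axis of charcoal and the x axis of board, either way round below 0.17 rad and z of charcoal in the frame of board between 0.01 and 0.016 m and angle between each of charcoal, dish, stand's own z axis and vertical below 0.06 rad and horizontal distance between napkin and charcoal below 0.013 m and z of napkin in the frame of charcoal between 0.027 and 0.033 m and angle between each of napkin, cone's own z axis and vertical below 0.08 rad and x of dish in the frame of board between -0.015 and 0.015 m and horizontal distance between dish and board between 0.135 and 0.165 m and horizontal distance between dish and crock between 0.135 and 0.165 m and height (world z) of each of dish, stand below 0.004 m and horizontal distance between cone and dish below 0.014 m and z of cone in the frame of dish between 0.003 and 0.009 m and x of stand in the frame of board between 0.087 and 0.16 m and y of stand in the frame of board between -0.015 and 0.015 m and angle between the x axis of stand and the x axis of board, either way round below 0.25 rad and x of board in the frame of stand below -0.05 m and linear speed of each of charcoal, napkin, dish, cone, stand below 0.01 m/s); the robot touches nothing.
It fails at once if a thing is dropped or knocked (moves faster than 0.6 m/s out of the fingers) ((linear speed of charcoal above 0.6 m/s and contact force between the fingers and charcoal below 0.05 N) or (linear speed of napkin above 0.6 m/s and contact force between the fingers and napkin below 0.05 N) or (linear speed of dish above 0.6 m/s and contact force between the fingers and dish below 0.05 N) or (linear speed of cone above 0.6 m/s and contact force between the fingers and cone below 0.05 N) or (linear speed of stand above 0.6 m/s and contact force between the fingers and stand below 0.05 N)).
It fails at once if the flux jar or the file is moved by more than 15 mm (distance of any of bottle, file from where it was at the start of the episode above 0.015 m).
It also fails if it takes over 138 s, if anything falls off the work surface, if the arm or the gripper's body presses on something with over 40 N, if the wrist force passes 120 N, or if a joint passes its speed limit or range.

## Working session

There is one attempt and no reset: what is moved stays moved. The work goes in short steps, Python scripts to look and compute and a shell command to move; the robot and the scene stay as the last step left them, time stands still between calls to the robot, and variables do not carry over. Pictures are saved under pics/ and viewed, at most 14 in all, crops included, and the job is handed in when it is done.

```bash
mkdir -p pics; cat > h.py <<'E'
import numpy as np, cv2
from rig import ctrl
def ray(cam,uv):
    c=ctrl.camera_info(cam);K=np.array(c["intrinsics"]);R=np.array(c["R"]);t=np.array(c["t"])
    d=R.T@np.linalg.inv(K)@np.array([uv[0],uv[1],1.]);return -R.T@t,d
def atz(cam,uv,z):
    o,d=ray(cam,uv);return o+d*(z-o[2])/d[2]
def proj(cam,X):
    c=ctrl.camera_info(cam);p=np.array(c["intrinsics"])@(np.array(c["R"])@np.array(X)+np.array(c["t"]));return p[:2]/p[2]
E
python3 - <<'E'
from h import *
for c in("top","side"):
    cv2.imwrite(f"pics/{c}0.png",ctrl.grab_frame(c)); o,_=ray(c,(0,0)); print(c,o.round(3))
    for n in "board crock charcoal napkin dish cone stand doming bottle file".split():
        a=ctrl.masks_of(c,n); b=ctrl.tip_of(c,n)
        print(n,[(np.round(x["uv"]).tolist(),round(x["confidence"],2),int(x["region"].sum())) for x in a][:3],[(np.round(x["uv"]).tolist(),round(x["confidence"],2),atz(c,x["uv"],0.013 if 0 else 0)[:2].round(3).tolist()) for x in b][:3])
print(ctrl.state())
E
```

```text
top [0.297 0.046 1.01 ]
board [([356.0, 228.0], 0.92, 2707)] [([356.0, 228.0], 0.58, [0.536, -0.046])]
crock [([215.0, 229.0], 0.78, 2534)] [([220.0, 234.0], 0.9, [0.523, 0.251])]
charcoal [([261.0, 181.0], 0.56, 1151)] [([261.0, 182.0], 0.56, [0.642, 0.165]), ([256.0, 272.0], 0.51, [0.439, 0.17])]
napkin [([306.0, 301.0], 0.67, 49), ([344.0, 264.0], 0.52, 203)] [([309.0, 314.0], 0.62, [0.349, 0.057]), ([335.0, 268.0], 0.42, [0.447, 0.001])]
dish [([455.0, 268.0], 0.97, 714), ([378.0, 267.0], 0.67, 240), ([126.0, 244.0], 0.49, 527)] [([454.0, 265.0], 0.68, [0.453, -0.256])]
cone [([380.0, 269.0], 0.6, 236)] [([378.0, 267.0], 0.73, [0.449, -0.092]), ([489.0, 218.0], 0.71, [0.56, -0.341])]
stand [([439.0, 177.0], 0.92, 937), ([491.0, 155.0], 0.59, 953)] [([488.0, 162.0], 0.94, [0.69, -0.35]), ([431.0, 180.0], 0.58, [0.648, -0.216])]
doming [([495.0, 215.0], 0.58, 1185)] [([491.0, 219.0], 0.91, [0.557, -0.346])]
bottle [([256.0, 272.0], 0.73, 397)] [([258.0, 278.0], 0.73, [0.426, 0.168])]
file [([126.0, 244.0], 0.79, 558)] [([128.0, 240.0], 0.83, [0.509, 0.453]), ([376.0, 267.0], 0.52, 
[... 1173 characters left out ...]
s': array([70.67427569, 35.23023851, -0.72376639, 81.5547251 ,  0.46568753,
       63.22131919, -2.31520164]), 'joint_velocities': array([-0.0912109 , -0.04412052,  0.02006065, -0.0476791 , -0.06406661,
       -0.04357917,  0.01057374]), 'joint_efforts': array([ 5.66451417e-04, -4.69096184e+01,  2.59303786e-01, -1.71338850e+01,
        1.00805046e-02,  1.74814119e-03,  1.72017366e-06]), 'tcp_pos': array([ 0.1988028 , -0.61881767,  0.25330826]), 'eef_rot': array([-1.79996570e+02, -1.63884514e-03,  1.78115764e+01]), 'contact_force': array([ 0.51629618,  1.26616227, -1.04515154]), 'ft_torque': array([-0.01380572, -0.02573109,  0.05072979]), 'grasp_force': 0.0, 'grip_width': 0.08558295371539656}
```

View pics/top0.png

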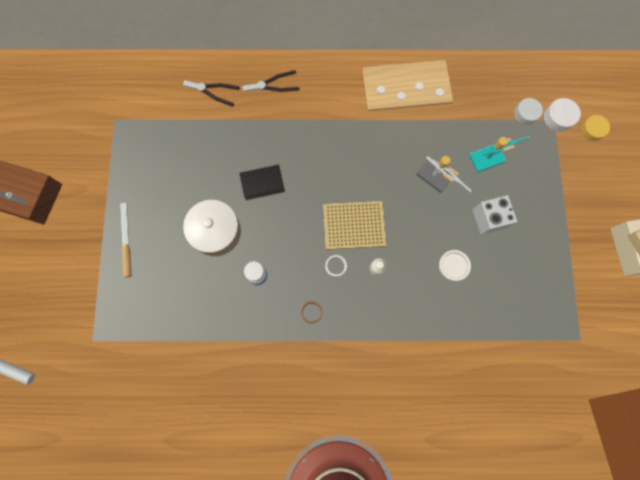

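View pics/side0.png

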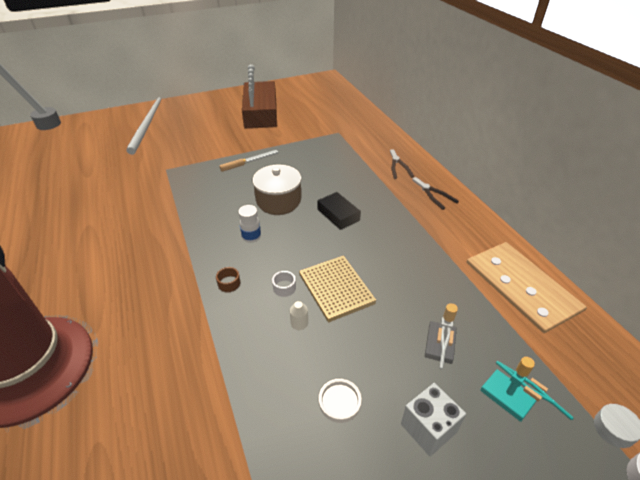

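The top view shows the crock at (211,227), so it is on the left. It also shows the charcoal (262,182), board (355,225), silver ring (336,266), cone (377,266), dish (455,265) and dark stand (base 434,176; knob 445,161; tweezer tips towards 470,190). The look-alikes are the brown ring (311,313) and the turquoise stand (490,157). Next I'll refine the poses by fitting silhouettes in both cameras.

```bash
cat >> h.py <<'E'
from scipy.optimize import minimize
def box(a,b,h): return np.array([[x,y,z] for x in(-a/2,a/2) for y in(-b/2,b/2) for z in(0,h)])
def rev(*rz): return np.array([[r*np.cos(t),r*np.sin(t),z] for r,z in rz for t in np.linspace(0,6.283,40)])
SH=dict(board=box(.1,.13,.013),charcoal=box(.058,.09,.03),napkin=rev((.0225,0),(.0225,.026)),dish=rev((.032,0),(.033,.016)),
 cone=rev((.016,0),(.016,.038),(.007,.055)),crock=rev((.055,0),(.055,.08),(.008,.099)),doming=box(.06,.06,.06),base=box(.07,.046,.014))
def place(P,p,z0=0):
    c,s=np.cos(p[2]),np.sin(p[2]);return np.c_[P[:,0]*c-P[:,1]*s+p[0],P[:,0]*s+P[:,1]*c+p[1],P[:,2]+z0]
def hullpx(cam,P,S=4):
    q=np.array([proj(cam,X) for X in P]);return cv2.convexHull((q*S).astype(np.float32))
def fit(name,p0,masks,z0=0,yaw=True):
    P=SH[name];hs={}
    for c,m in masks.items():
        k=cv2.connectedComponentsWithStats(m.astype(np.uint8))
        l=1+np.argmax(k[2][1:,4]);ys,xs=np.where(k[1]==l);pts=np.concatenate([np.c_[xs+a,ys+b] for a in(-.5,.5) for b in(-.5,.5)])
        hs[c]=cv2.convexHull((pts*4).astype(np.float32))
    def cost(p):
        s=0;p=np.r_[p,0][:3]
        for c,h in hs.items():
            g=hullpx(c,place(P,p,z0));i,_=cv2.intersectConvexConvex(g,h);s+=1-i/(cv2.contourArea(g)+cv2.contourArea(h)-i)
        return s/len(hs)
    n=3 if yaw else 2
    r=minimize(cost,p0[:n],method="Nelder-Mead",options=dict(initial_simplex=np.array([p0[:n]]+[np.array(p0[:n])+d for d in np.diag([.01,.01,.15])[:n,:n]]),xatol=1e-5,fatol=1e-5))
    return r.x.round(4),round(r.fun,3)
def near(cam,name,X):
    u=proj(cam,X);L=[x for x in ctrl.masks_of(cam,name) if np.hypot(*(np.array(x["uv"])-u))<14]
    return L[0]["region"] if L else None
def measure(name,p0,z0=0,yaw=True,cams=("top","side")):
    m={}
    for c in cams:
        r=near(c,name,[p0[0],p0[1],z0+SH[name][:,2].max()/2])
        if r is not None:m[c]=r
    return (list(m),*fit(name,p0,m,z0,yaw)) if m else None
def go(x,y,z,yaw=None):
    s=ctrl.state();p=s["tcp_pos"];w=np.radians(s["eef_rot"][2]);d=np.array([x,y,z])-p
    t=np.array([np.cos(w)*d[0]+np.sin(w)*d[1],np.sin(w)*d[0]-np.cos(w)*d[1],-d[2]])/.025
    print("now",p.round(4),s["eef_rot"].round(2),"units",t.round(2),"n",np.ceil(abs(t).max()),end=" ")
    if yaw is not None:
        r=-np.radians((yaw-s["eef_rot"][2]+90)%180-90)/.15;print("rotz",r.round(2),end="")
    print()
E
python3 - <<'E'
from h import *
for c in("top","side"):ctrl.grab_frame(c)
for n,p in dict(board=(.545,-.043,.05),crock=(.523,.255,0),doming=(.558,-.343,.05),charcoal=(.64,.16,.1),napkin=(.447,.001,0),dish=(.45,-.255,0),cone=(.45,-.09,0)).items():
    print(n,measure(n,p,0,n in("board","charcoal","doming")), [measure(n,p,0,n in("board","charcoal","doming"),(c,)) for c in("top","side")] if n in("charcoal","board") else "")
# stand knob by colour
o=[]
for c,(x0,x1,y0,y1) in dict(top=(425,465,148,176),side=(430,470,298,325)).items():
    im=ctrl.grab_frame(c);hsv=cv2.cvtColor(im,cv2.COLOR_BGR2HSV)[y0:y1,x0:x1]
    m=(hsv[...,1]>150)&(hsv[...,0]>10)&(hsv[...,0]<25);k=cv2.connectedComponentsWithStats(m.astype(np.uint8));l=1+np.argmax(k[2][1:,4]);uv=k[3][l]+[x0,y0];print(c,uv,k[2][l]);o.append(ray(c,uv))
A=np.c_[o[0][1],-o[1][1]];s=np.linalg.lstsq(A,o[1][0]-o[0][0],rcond=None)[0];a=o[0][0]+s[0]*o[0][1];b=o[1][0]+s[1]*o[1][1];print("knob",a,b)
t=ctrl.grab_frame("top")[140:205,405:485];s=ctrl.grab_frame("side")[290:370,410:490]
cv2.imwrite("pics/stand.png",np.hstack([cv2.resize(t,(400,325),interpolation=cv2.INTER_CUBIC),cv2.resize(s[:65],(400,325),interpolation=cv2.INTER_CUBIC)]))
E
```

```text
board (['top', 'side'], array([ 0.541 , -0.0394,  0.0511]), np.float64(0.028)) [(['top'], array([ 0.5409, -0.0392,  0.0485]), np.float64(0.026)), (['side'], array([ 0.5414, -0.0398,  0.0547]), np.float64(0.029))]Traceback (most recent call last):
  File "<stdin>", line 4, in <module>
  File "h.py", line 41, in measure
    return (list(m),*fit(name,p0,m,z0,yaw)) if m else None
                     ~~~^^^^^^^^^^^^^^^^^^
  File "h.py", line 31, in fit
    r=minimize(cost,p0[:n],method="Nelder-Mead",options=dict(initial_simplex=np.array([p0[:n]]+[np.array(p0[:n])+d for d in np.diag([.01,.01,.15])[:n,:n]]),xatol=1e-5,fatol=1e-5))
    res = _minimize_neldermead(fun, x0, args, callback, bounds=bounds,
                               **options)
    fxcc = func(xcc)
    fx = function(np.copy(x), *(wrapper_args + args))
  File "h.py", line 28, in cost
    g=hullpx(c,place(P,p,z0));i,_=cv2.intersectConvexConvex(g,h);s+=1-i/(cv2.contourArea(g)+cv2.contourArea(h)-i)
  File "h.py", line 18, in hullpx
    q=np.array([proj(cam,X) for X in P]);return cv2.convexHull((q*S).astype(np.float32))
                ~~~~^^^^^^^
  File "h.py", line 9, in proj
    c=ctrl.camera_info(cam);p=np.array(c["intrinsics"])@(np.array(c["R"])@np.array(X)+np.array(c["t"]));return p[:2]/p[2]
ValueError: time passes only in moves, steps and waits
```

`camera_info` refuses to be called this often, so I'll cache it.

```bash
sed -i 's/ctrl.camera_info(cam)/info(cam)/; s/^def ray/import functools\n@functools.cache\ndef info(c): return ctrl.camera_info(c)\ndef ray/' h.py
python3 - <<'E'
from h import *
for c in("top","side"):ctrl.grab_frame(c)
for n,p in dict(crock=(.523,.255,0),doming=(.558,-.343,.05),charcoal=(.64,.16,.1),napkin=(.447,.001,0),dish=(.45,-.255,0),cone=(.45,-.09,0)).items():
    print(n,measure(n,p,0,n in("board","charcoal","doming")), [measure(n,p,0,True,(c,)) for c in("top","side")] if n in("charcoal",) else "")
o=[]
for c,(x0,x1,y0,y1) in dict(top=(425,465,148,176),side=(430,470,298,325)).items():
    im=ctrl.grab_frame(c);hsv=cv2.cvtColor(im,cv2.COLOR_BGR2HSV)[y0:y1,x0:x1]
    m=(hsv[...,1]>150)&(hsv[...,0]>10)&(hsv[...,0]<25);k=cv2.connectedComponentsWithStats(m.astype(np.uint8));l=1+np.argmax(k[2][1:,4]);uv=k[3][l]+[x0,y0];print(c,uv,k[2][l]);o.append(ray(c,uv))
A=np.c_[o[0][1],-o[1][1]];s=np.linalg.lstsq(A,o[1][0]-o[0][0],rcond=None)[0];a=o[0][0]+s[0]*o[0][1];b=o[1][0]+s[1]*o[1][1];print("knob",a,b)
t=ctrl.grab_frame("top")[140:205,405:485];s=ctrl.grab_frame("side")[298:363,400:480]
cv2.imwrite("pics/stand.png",np.hstack([cv2.resize(t,(400,325),interpolation=cv2.INTER_CUBIC),cv2.resize(s[:65],(400,325),interpolation=cv2.INTER_CUBIC)]))
E
```

```text
crock (['top', 'side'], array([0.5253, 0.2607]), np.float64(0.086)) 
doming (['top', 'side'], array([ 0.5574, -0.3394,  0.2434]), np.float64(0.03)) 
charcoal (['top', 'side'], array([0.6367, 0.1621, 0.2268]), np.float64(0.037)) [(['top'], array([0.6362, 0.1621, 0.2239]), np.float64(0.038)), (['side'], array([0.6373, 0.1623, 0.2137]), np.float64(0.032))]
napkin (['top', 'side'], array([4.493e-01, 3.000e-04]), np.float64(0.081)) 
dish (['top', 'side'], array([ 0.4522, -0.2533]), np.float64(0.051)) 
cone (['top', 'side'], array([ 0.4475, -0.0875]), np.float64(0.117)) 
top [444.48780488 161.        ] [16 10  8  7 41]Traceback (most recent call last):
  File "<stdin>", line 8, in <module>
    return _wrapfunc(a, 'argmax', axis=axis, out=out, **kwds)
    return bound(*args, **kwds)
ValueError: attempt to get argmax of an empty sequence
```

Board, crock and doming block agree: board at (0.5413, −0.0394), yaw 3.0°. Charcoal first.

```bash
python3 -c "
from h import *
go(.6367,.1621,.12,102.7)"
```

```text
now [ 0.1988 -0.6188  0.2533] [-179.99   -0.     17.81] units [ 26.23 -24.38   5.33] n 27.0 rotz -9.88
```

```bash
python3 -m creep '[{"translation":[1,-0.93,0],"rotation":[0,0,0],"claw":1},{"translation":[1,-0.93,0],"rotation":[0,0,0],"claw":1},{"translation":[1,-0.93,0],"rotation":[0,0,0],"claw":1},{"translation":[1,-0.93,0],"rotation":[0,0,0],"claw":1},{"translation":[1,-0.93,0],"rotation":[0,0,0],"claw":1},{"translation":[1,-0.93,0],"rotation":[0,0,0],"claw":1},{"translation":[1,-0.93,0],"rotation":[0,0,0],"claw":1},{"translation":[1,-0.93,0],"rotation":[0,0,0],"claw":1},{"translation":[1,-0.93,0],"rotation":[0,0,0],"claw":1},{"translation":[1,-0.93,0],"rotation":[0,0,0],"claw":1},{"translation":[1,-0.93,0],"rotation":[0,0,0],"claw":1},{"translation":[1,-0.93,0],"rotation":[0,0,0],"claw":1},{"translation":[1,-0.93,0],"rotation":[0,0,0],"claw":1},{"translation":[1,-0.93,0],"rotation":[0,0,0],"claw":1},{"translation":[1,-0.93,0],"rotation":[0,0,0],"claw":1},{"translation":[1,-0.93,0],"rotation":[0,0,0],"claw":1},{"translation":[1,-0.93,0],"rotation":[0,0,0],"claw":1},{"translation":[1,-0.93,0],"rotation":[0,0,0],"claw":1},{"translation":[1,-0.93,0],"rotation":[0,0,0],"claw":1},{"translation":[1,-0.93,0],"rotation":[0,0,0],"claw":1}]'; python3 -c "
from h import *
go(.6367,.1621,.12,102.7)"
```

```text
t: 5.9
tcp_pos: [0.5332, -0.0223, 0.2536]
eef_rot: [180.0, -0.0, 17.8]
contact_force: [0.5, -0.7, -0.4]
grip_width: 0.0856
grasp_force: 0.0
now [ 0.5332 -0.0223  0.2536] [ 1.7999e+02 -3.0000e-02  1.7800e+01] units [ 6.2  -5.76  5.34] n 7.0 rotz -9.88
```

```bash
python3 -m creep '[{"translation":[0.89,-0.82,0.76],"rotation":[0,0,0],"claw":1},{"translation":[0.89,-0.82,0.76],"rotation":[0,0,0],"claw":1},{"translation":[0.89,-0.82,0.76],"rotation":[0,0,0],"claw":1},{"translation":[0.89,-0.82,0.76],"rotation":[0,0,0],"claw":1},{"translation":[0.89,-0.82,0.76],"rotation":[0,0,0],"claw":1},{"translation":[0.89,-0.82,0.76],"rotation":[0,0,0],"claw":1},{"translation":[0.89,-0.82,0.76],"rotation":[0,0,0],"claw":1},{"translation":[0,0,0],"rotation":[0,0,-1],"claw":1},{"translation":[0,0,0],"rotation":[0,0,-1],"claw":1},{"translation":[0,0,0],"rotation":[0,0,-1],"claw":1},{"translation":[0,0,0],"rotation":[0,0,-1],"claw":1},{"translation":[0,0,0],"rotation":[0,0,-1],"claw":1},{"translation":[0,0,0],"rotation":[0,0,-1],"claw":1},{"translation":[0,0,0],"rotation":[0,0,-1],"claw":1},{"translation":[0,0,0],"rotation":[0,0,-1],"claw":1},{"translation":[0,0,0],"rotation":[0,0,-1],"claw":1},{"translation":[0,0,0],"rotation":[0,0,-0.88],"claw":1},{"translation":[0,0,0],"rotation":[0,0,0],"claw":1}]'; python3 -c "
from h import *
go(.6367,.1621,.028,102.7)"
```

```text
t: 8.15
tcp_pos: [0.6372, 0.1607, 0.1202]
eef_rot: [-180.0, -0.0, 102.6]
contact_force: [0.2, 0.1, 0.6]
grip_width: 0.0852
grasp_force: 0.0
now [0.6372 0.1607 0.1202] [-1.7999e+02 -1.0000e-02  1.0260e+02] units [ 0.06 -0.01  3.69] n 4.0 rotz -0.01
```

Down, grip, and lift 80 mm.

```bash
python3 -m creep '[{"translation":[0.06,0,1],"rotation":[0,0,0],"claw":1},{"translation":[0,0,1],"rotation":[0,0,0],"claw":1},{"translation":[0,0,1],"rotation":[0,0,0],"claw":1},{"translation":[0,0,0.69],"rotation":[0,0,0],"claw":1},{"translation":[0,0,0],"rotation":[0,0,0],"claw":0},{"translation":[0,0,0],"rotation":[0,0,0],"claw":0},{"translation":[0,0,0],"rotation":[0,0,0],"claw":0},{"translation":[0,0,0],"rotation":[0,0,0],"claw":0},{"translation":[0,0,0],"rotation":[0,0,0],"claw":0},{"translation":[0,0,0],"rotation":[0,0,0],"claw":0}]'; python3 -c "
from h import *
go(.5413,-.0394,.108,93)"
```

```text
t: 9.4
tcp_pos: [0.6372, 0.1627, 0.029]
eef_rot: [179.9, -0.0, 102.7]
contact_force: [-0.6, -0.4, 4.9]
grip_width: 0.0567
grasp_force: 67.4
now [0.6372 0.1627 0.029 ] [179.92  -0.   102.71] units [-7.04 -5.52 -3.16] n 8.0 rotz 1.13
```

```bash
python3 -m creep '[{"translation":[0,0,-0.8],"rotation":[0,0,0],"claw":0},{"translation":[0,0,-0.8],"rotation":[0,0,0],"claw":0},{"translation":[0,0,-0.8],"rotation":[0,0,0],"claw":0},{"translation":[0,0,-0.8],"rotation":[0,0,0],"claw":0},{"translation":[-0.88,-0.69,0],"rotation":[0,0,0],"claw":0},{"translation":[-0.88,-0.69,0],"rotation":[0,0,0],"claw":0},{"translation":[-0.88,-0.69,0],"rotation":[0,0,0],"claw":0},{"translation":[-0.88,-0.69,0],"rotation":[0,0,0],"claw":0},{"translation":[-0.88,-0.69,0],"rotation":[0,0,0],"claw":0},{"translation":[-0.88,-0.69,0],"rotation":[0,0,0],"claw":0},{"translation":[-0.88,-0.69,0],"rotation":[0,0,0],"claw":0},{"translation":[-0.88,-0.69,0],"rotation":[0,0,0],"claw":0},{"translation":[0,0,0],"rotation":[0,0,0.57],"claw":0},{"translation":[0,0,0],"rotation":[0,0,0.57],"claw":0},{"translation":[0,0,0],"rotation":[0,0,0],"claw":0},{"translation":[0,0,0],"rotation":[0,0,0],"claw":0}]'; python3 -c "
from h import *
go(.5413,-.0394,.043,93)"
```

```text
t: 11.4
tcp_pos: [0.541, -0.0394, 0.1086]
eef_rot: [180.0, 0.0, 93.0]
contact_force: [-0.1, 0.2, -0.3]
grip_width: 0.0568
grasp_force: 66.9
now [ 0.541  -0.0394  0.1086] [179.96   0.    93.01] units [-0.    0.01  2.62] n 3.0 rotz 0.0
```

```bash
python3 -m creep '[{"translation":[0,0,0.7],"rotation":[0,0,0],"claw":0},{"translation":[0,0,0.7],"rotation":[0,0,0],"claw":0},{"translation":[0,0,0.6],"rotation":[0,0,0],"claw":0},{"translation":[0,0,0.3],"rotation":[0,0,0],"claw":0},{"translation":[0,0,0.15],"rotation":[0,0,0],"claw":0},{"translation":[0,0,0.15],"rotation":[0,0,0],"claw":0},{"translation":[0,0,0],"rotation":[0,0,0],"claw":0},{"translation":[0,0,0],"rotation":[0,0,0],"claw":0}]'
```

```text
t: 12.4
tcp_pos: [0.5411, -0.0395, 0.0434]
eef_rot: [180.0, -0.0, 92.9]
contact_force: [0.2, -0.3, -1.0]
grip_width: 0.0568
grasp_force: 66.9
```

```bash
python3 -m creep '[{"translation":[0,0,0.05],"rotation":[0,0,0],"claw":0},{"translation":[0,0,0.03],"rotation":[0,0,0],"claw":0},{"translation":[0,0,0],"rotation":[0,0,0],"claw":0}]'
```

```text
t: 12.78
tcp_pos: [0.5411, -0.0396, 0.0419]
eef_rot: [180.0, 0.0, 92.9]
contact_force: [-0.7, 0.3, 4.5]
grip_width: 0.0566
grasp_force: 67.6
```

Contact made (4.5 N). Release and rise.

```bash
python3 -m creep '[{"translation":[0,0,0],"rotation":[0,0,0],"claw":1},{"translation":[0,0,0],"rotation":[0,0,0],"claw":1},{"translation":[0,0,0],"rotation":[0,0,0],"claw":1},{"translation":[0,0,0],"rotation":[0,0,0],"claw":1},{"translation":[0,0,-0.6],"rotation":[0,0,0],"claw":1},{"translation":[0,0,-1],"rotation":[0,0,0],"claw":1},{"translation":[0,0,-1],"rotation":[0,0,0],"claw":1},{"translation":[0,0,-1],"rotation":[0,0,0],"claw":1}]'; python3 -c "
from h import *
go(.4493,.0003,.12,93)"
```

```text
t: 13.78
tcp_pos: [0.5409, -0.0395, 0.1329]
eef_rot: [179.9, -0.0, 92.9]
contact_force: [1.2, 0.5, 0.8]
grip_width: 0.0853
grasp_force: 0.0
now [ 0.5409 -0.0395  0.1329] [179.94  -0.    92.94] units [ 1.78 -3.58  0.52] n 4.0 rotz -0.01
```

```bash
python3 -m creep '[{"translation":[0.45,-0.9,0],"rotation":[0,0,0],"claw":1},{"translation":[0.45,-0.9,0],"rotation":[0,0,0],"claw":1},{"translation":[0.44,-0.89,0],"rotation":[0,0,0],"claw":1},{"translation":[0.44,-0.89,0],"rotation":[0,0,0],"claw":1},{"translation":[0,0,0],"rotation":[0,0,1],"claw":1},{"translation":[0,0,0],"rotation":[0,0,1],"claw":1},{"translation":[0,0,0],"rotation":[0,0,1],"claw":1},{"translation":[0,0,0],"rotation":[0,0,1],"claw":1},{"translation":[0,0,0],"rotation":[0,0,1],"claw":1},{"translation":[0,0,0],"rotation":[0,0,1],"claw":1},{"translation":[0,0,0],"rotation":[0,0,1],"claw":1},{"translation":[0,0,0],"rotation":[0,0,1],"claw":1},{"translation":[0,0,0],"rotation":[0,0,1],"claw":1},{"translation":[0,0,0],"rotation":[0,0,1],"claw":1},{"translation":[0,0,0],"rotation":[0,0,0.47],"claw":1},{"translation":[0,0,0],"rotation":[0,0,0],"claw":1},{"translation":[0,0,0],"rotation":[0,0,0],"claw":1}]'; python3 -c "
from h import *
go(.4493,.0003,.027,3)
for c in('top','side'):ctrl.grab_frame(c)
print(measure('charcoal',(.5413,-.0394,.0525),.013),measure('charcoal',(.5413,-.0394,.0525),.013,True,('side',)),measure('napkin',(.4493,0.0003),0,False,('side',)))
cv2.imwrite('pics/a.png',np.hstack([ctrl.grab_frame('top')[150:350,200:500],ctrl.grab_frame('side')[170:370,200:500]]))"
```

```text
t: 15.9
tcp_pos: [0.4493, 0.0006, 0.1316]
eef_rot: [-180.0, -0.0, 3.0]
contact_force: [-0.2, -0.1, 0.2]
grip_width: 0.0854
grasp_force: 0.0
now [0.4493 0.0006 0.1316] [-1.7997e+02 -5.0000e-02  3.0200e+00] units [-0.    0.01  4.18] n 5.0 rotz 0.0
(['side'], array([ 0.5409, -0.0396,  0.0487]), np.float64(0.026)) (['side'], array([ 0.5409, -0.0396,  0.0487]), np.float64(0.026)) (['side'], array([0.4507, 0.0007]), np.float64(0.035))
```

View pics/a.png

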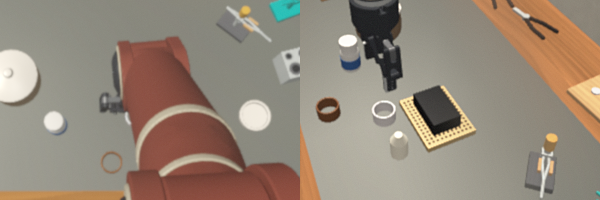

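The crops show the block square on the board (measured 0.3 mm off). In the side crop the gripper hangs above the ring and the cone is clear of it. Grip the ring.

```bash
python3 -m creep '[{"translation":[0.03,0,1],"rotation":[0,0,0],"claw":1},{"translation":[0,0,1],"rotation":[0,0,0],"claw":1},{"translation":[0,0,1],"rotation":[0,0,0],"claw":1},{"translation":[0,0,0.8],"rotation":[0,0,0],"claw":1},{"translation":[0,0,0.36],"rotation":[0,0,0],"claw":1},{"translation":[0,0,0],"rotation":[0,0,0],"claw":0},{"translation":[0,0,0],"rotation":[0,0,0],"claw":0},{"translation":[0,0,0],"rotation":[0,0,0],"claw":0},{"translation":[0,0,0],"rotation":[0,0,0],"claw":0},{"translation":[0,0,0],"rotation":[0,0,0],"claw":0},{"translation":[0,0,0],"rotation":[0,0,0],"claw":0},{"translation":[0,0,0],"rotation":[0,0,0],"claw":0}]'; python3 -c "
from h import *
go(.5411,-.0395,.13,3)"
```

```text
t: 17.8
tcp_pos: [0.4505, 0.0004, 0.0282]
eef_rot: [-180.0, -0.1, 2.9]
contact_force: [-1.0, 0.5, 5.8]
grip_width: 0.0425
grasp_force: 60.7
now [4.505e-01 4.000e-04 2.820e-02] [-1.80e+02 -1.20e-01  2.93e+00] units [ 3.54  1.78 -4.07] n 5.0 rotz -0.01
```

```bash
python3 -m creep '[{"translation":[0,0,-0.8],"rotation":[0,0,0],"claw":0},{"translation":[0,0,-1],"rotation":[0,0,0],"claw":0},{"translation":[0,0,-1],"rotation":[0,0,0],"claw":0},{"translation":[0,0,-1],"rotation":[0,0,0],"claw":0},{"translation":[0.71,0.36,-0.2],"rotation":[0,0,0],"claw":0},{"translation":[0.71,0.36,0],"rotation":[0,0,0],"claw":0},{"translation":[0.71,0.36,0],"rotation":[0,0,0],"claw":0},{"translation":[0.71,0.36,0],"rotation":[0,0,0],"claw":0},{"translation":[0.7,0.36,0],"rotation":[0,0,0],"claw":0},{"translation":[0,0,0],"rotation":[0,0,0],"claw":0},{"translation":[0,0,0],"rotation":[0,0,0],"claw":0}]'; python3 -c "
from h import *
go(.5411,-.0395,.072,3)"
```

```text
t: 19.18
tcp_pos: [0.5394, -0.0396, 0.127]
eef_rot: [-180.0, 0.1, 3.0]
contact_force: [0.1, -0.4, -0.3]
grip_width: 0.0423
grasp_force: 61.1
now [ 0.5394 -0.0396  0.127 ] [-1.7997e+02  9.0000e-02  2.9600e+00] units [0.07 0.   2.2 ] n 3.0 rotz -0.0
```

```bash
python3 -m creep '[{"translation":[0.06,0,0.7],"rotation":[0,0,0],"claw":0},{"translation":[0,0,0.7],"rotation":[0,0,0],"claw":0},{"translation":[0,0,0.5],"rotation":[0,0,0],"claw":0},{"translation":[0,0,0.15],"rotation":[0,0,0],"claw":0},{"translation":[0,0,0.1],"rotation":[0,0,0],"claw":0},{"translation":[0,0,0.05],"rotation":[0,0,0],"claw":0},{"translation":[0,0,0.03],"rotation":[0,0,0],"claw":0},{"translation":[0,0,0],"rotation":[0,0,0],"claw":0}]'
```

```text
t: 20.18
tcp_pos: [0.5422, -0.0399, 0.0715]
eef_rot: [-180.0, -0.0, 2.9]
contact_force: [0.0, 0.5, -1.4]
grip_width: 0.0422
grasp_force: 61.1
```

```bash
python3 -m creep '[{"translation":[0,0,0.04],"rotation":[0,0,0],"claw":0},{"translation":[0,0,0.02],"rotation":[0,0,0],"claw":0},{"translation":[0,0,0],"rotation":[0,0,0],"claw":0}]'
```

```text
t: 20.55
tcp_pos: [0.5423, -0.04, 0.0713]
eef_rot: [180.0, -0.0, 2.9]
contact_force: [-3.0, -0.3, 8.7]
grip_width: 0.0424
grasp_force: 62.2
```

Seated. Release, rise, and head for the dish.

```bash
python3 -m creep '[{"translation":[0,0,-0.02],"rotation":[0,0,0],"claw":0},{"translation":[0,0,0],"rotation":[0,0,0],"claw":1},{"translation":[0,0,0],"rotation":[0,0,0],"claw":1},{"translation":[0,0,0],"rotation":[0,0,0],"claw":1},{"translation":[0,0,0],"rotation":[0,0,0],"claw":1},{"translation":[0,0,-0.6],"rotation":[0,0,0],"claw":1},{"translation":[0,0,-1],"rotation":[0,0,0],"claw":1},{"translation":[0,0,-1],"rotation":[0,0,0],"claw":1},{"translation":[0,0,-0.2],"rotation":[0,0,0],"claw":1}]'; python3 -c "
from h import *
go(.4522,-.2533,.12,3)"
```

```text
t: 21.68
tcp_pos: [0.5434, -0.04, 0.1427]
eef_rot: [180.0, -0.3, 2.9]
contact_force: [-0.4, -0.4, 0.7]
grip_width: 0.0853
grasp_force: 0.0
now [ 0.5434 -0.04    0.1427] [179.98  -0.27   2.94] units [-4.08  8.33  0.91] n 9.0 rotz -0.01
```

```bash
python3 -m creep '[{"translation":[-0.45,0.93,0],"rotation":[0,0,0],"claw":1},{"translation":[-0.45,0.93,0],"rotation":[0,0,0],"claw":1},{"translation":[-0.45,0.93,0],"rotation":[0,0,0],"claw":1},{"translation":[-0.45,0.93,0],"rotation":[0,0,0],"claw":1},{"translation":[-0.45,0.93,0],"rotation":[0,0,0],"claw":1},{"translation":[-0.45,0.93,0.4],"rotation":[0,0,0],"claw":1},{"translation":[-0.45,0.93,0.5],"rotation":[0,0,0],"claw":1},{"translation":[-0.45,0.91,0.5],"rotation":[0,0,0],"claw":1},{"translation":[-0.45,0.91,0.5],"rotation":[0,0,0],"claw":1},{"translation":[0,0,0],"rotation":[0,0,0],"claw":1},{"translation":[0,0,0],"rotation":[0,0,0],"claw":1}]'; python3 -c "
from h import *
go(.4522,-.2533,.02,3)
ctrl.grab_frame('side'); print(measure('dish',(.4522,-.2533),0,False,('side',)),measure('napkin',(.542,-.04),.043,False,('side',)),measure('charcoal',(.5413,-.0394,.0525),.013,True,('side',)))"
```

```text
t: 23.05
tcp_pos: [0.4523, -0.252, 0.093]
eef_rot: [-179.9, -0.0, 3.0]
contact_force: [-0.5, -0.3, 0.0]
grip_width: 0.0854
grasp_force: 0.0
now [ 0.4523 -0.252   0.093 ] [-1.7994e+02 -4.0000e-02  3.0100e+00] units [-0.01  0.05  2.92] n 3.0 rotz 0.0
(['side'], array([ 0.4524, -0.2534]), np.float64(0.109)) None None
```

```bash
python3 -m creep '[{"translation":[0,0.05,1],"rotation":[0,0,0],"claw":1},{"translation":[0,0,1],"rotation":[0,0,0],"claw":1},{"translation":[0,0,0.6],"rotation":[0,0,0],"claw":1},{"translation":[0,0,0.35],"rotation":[0,0,0],"claw":1},{"translation":[0,0,0],"rotation":[0,0,0],"claw":0},{"translation":[0,0,0],"rotation":[0,0,0],"claw":0},{"translation":[0,0,0],"rotation":[0,0,0],"claw":0},{"translation":[0,0,0],"rotation":[0,0,0],"claw":0},{"translation":[0,0,0],"rotation":[0,0,0],"claw":0},{"translation":[0,0,0],"rotation":[0,0,0],"claw":0}]'
```

```text
t: 24.5
tcp_pos: [0.4519, -0.2542, 0.0202]
eef_rot: [180.0, -0.0, 2.9]
contact_force: [-0.6, 1.1, 5.4]
grip_width: 0.0632
grasp_force: 65.0
```

```bash
python3 -m creep '[{"translation":[0,0,-0.4],"rotation":[0,0,0],"claw":0},{"translation":[0,0,-0.8],"rotation":[0,0,0],"claw":0},{"translation":[0,0,-1],"rotation":[0,0,0],"claw":0},{"translation":[0,0,-1],"rotation":[0,0,0],"claw":0},{"translation":[0,0,-1],"rotation":[0,0,0],"claw":0},{"translation":[0,0,-1],"rotation":[0,0,0],"claw":0},{"translation":[0,0,-0.6],"rotation":[0,0,0],"claw":0},{"translation":[0,0,0],"rotation":[0,0,0],"claw":0}]'; python3 -c "
from h import *
go(.5334,.1104,.16,3)"
```

```text
t: 25.5
tcp_pos: [0.4523, -0.2547, 0.1652]
eef_rot: [179.9, -0.1, 2.9]
contact_force: [-0.3, -0.7, -2.1]
grip_width: 0.0631
grasp_force: 66.0
now [ 0.4523 -0.2547  0.1652] [ 1.7992e+02 -1.4000e-01  2.9400e+00] units [  3.99 -14.42   0.21] n 15.0 rotz -0.01
```

```bash
python3 -m creep '[{"translation":[0.25,-0.9,0],"rotation":[0,0,0],"claw":0},{"translation":[0.25,-0.9,0],"rotation":[0,0,0],"claw":0},{"translation":[0.25,-0.9,0],"rotation":[0,0,0],"claw":0},{"translation":[0.25,-0.9,0],"rotation":[0,0,0],"claw":0},{"translation":[0.25,-0.9,0],"rotation":[0,0,0],"claw":0},{"translation":[0.25,-0.9,0],"rotation":[0,0,0],"claw":0},{"translation":[0.25,-0.9,0],"rotation":[0,0,0],"claw":0},{"translation":[0.25,-0.9,0],"rotation":[0,0,0],"claw":0},{"translation":[0.25,-0.9,0],"rotation":[0,0,0],"claw":0},{"translation":[0.25,-0.9,0],"rotation":[0,0,0],"claw":0},{"translation":[0.25,-0.9,0],"rotation":[0,0,0],"claw":0},{"translation":[0.25,-0.9,0],"rotation":[0,0,0],"claw":0},{"translation":[0.25,-0.9,0],"rotation":[0,0,0],"claw":0},{"translation":[0.25,-0.9,0],"rotation":[0,0,0],"claw":0},{"translation":[0.25,-0.9,0],"rotation":[0,0,0],"claw":0},{"translation":[0.25,-0.92,0],"rotation":[0,0,0],"claw":0},{"translation":[0,0,0],"rotation":[0,0,0],"claw":0},{"translation":[0,0,0],"rotation":[0,0,0],"claw":0}]'; python3 -c "
from h import *
go(.5334,.1104,.022,3)"
```

```text
t: 27.75
tcp_pos: [0.5325, 0.1093, 0.1633]
eef_rot: [179.9, 0.1, 2.9]
contact_force: [-0.2, -0.6, -1.4]
grip_width: 0.0633
grasp_force: 66.0
now [0.5325 0.1093 0.1633] [1.7991e+02 1.2000e-01 2.8800e+00] units [ 0.04 -0.04  5.65] n 6.0 rotz -0.01
```

```bash
python3 -m creep '[{"translation":[0.04,-0.04,1],"rotation":[0,0,0],"claw":0},{"translation":[0,0,1],"rotation":[0,0,0],"claw":0},{"translation":[0,0,1],"rotation":[0,0,0],"claw":0},{"translation":[0,0,1],"rotation":[0,0,0],"claw":0},{"translation":[0,0,0.8],"rotation":[0,0,0],"claw":0},{"translation":[0,0,0.5],"rotation":[0,0,0],"claw":0},{"translation":[0,0,0.2],"rotation":[0,0,0],"claw":0},{"translation":[0,0,0.1],"rotation":[0,0,0],"claw":0},{"translation":[0,0,0.05],"rotation":[0,0,0],"claw":0},{"translation":[0,0,0],"rotation":[0,0,0],"claw":0},{"translation":[0,0,0],"rotation":[0,0,0],"claw":0}]'
```

```text
t: 29.12
tcp_pos: [0.5343, 0.112, 0.0232]
eef_rot: [-180.0, -0.0, 2.9]
contact_force: [0.3, -0.3, -0.5]
grip_width: 0.0632
grasp_force: 66.0
```

```bash
python3 -m creep '[{"translation":[0,0,0.06],"rotation":[0,0,0],"claw":0},{"translation":[0,0,0.03],"rotation":[0,0,0],"claw":0},{"translation":[0,0,0],"rotation":[0,0,0],"claw":0}]'
```

```text
t: 29.5
tcp_pos: [0.534, 0.1119, 0.0205]
eef_rot: [-180.0, 0.0, 2.9]
contact_force: [-0.6, 1.1, -1.1]
grip_width: 0.0634
grasp_force: 66.0
```

```bash
python3 -m creep '[{"translation":[0,0,0.03],"rotation":[0,0,0],"claw":0},{"translation":[0,0,0],"rotation":[0,0,0],"claw":0}]'
```

```text
t: 29.75
tcp_pos: [0.5341, 0.1119, 0.0203]
eef_rot: [-180.0, -0.0, 2.9]
contact_force: [-0.3, -0.7, 3.0]
grip_width: 0.0634
grasp_force: 66.4
```

```bash
python3 -m creep '[{"translation":[0,0,0],"rotation":[0,0,0],"claw":1},{"translation":[0,0,0],"rotation":[0,0,0],"claw":1},{"translation":[0,0,0],"rotation":[0,0,0],"claw":1},{"translation":[0,0,0],"rotation":[0,0,0],"claw":1},{"translation":[0,0,-0.6],"rotation":[0,0,0],"claw":1},{"translation":[0,0,-1],"rotation":[0,0,0],"claw":1},{"translation":[0,0,-1],"rotation":[0,0,0],"claw":1},{"translation":[0,0,-1],"rotation":[0,0,0],"claw":1},{"translation":[0,0,-1],"rotation":[0,0,0],"claw":1},{"translation":[0,0,-1],"rotation":[0,0,0],"claw":1}]'; python3 -c "
from h import *
go(.4475,-.0875,.16,3)"
```

```text
t: 31.0
tcp_pos: [0.534, 0.1118, 0.1618]
eef_rot: [-180.0, -0.1, 2.9]
contact_force: [-0.0, 0.5, 0.8]
grip_width: 0.0855
grasp_force: 0.0
now [0.534  0.1118 0.1618] [-1.7999e+02 -7.0000e-02  2.9400e+00] units [-3.87  7.78  0.07] n 8.0 rotz -0.01
```

```bash
python3 -m creep '[{"translation":[-0.48,0.97,0],"rotation":[0,0,0],"claw":1},{"translation":[-0.48,0.97,0],"rotation":[0,0,0],"claw":1},{"translation":[-0.48,0.97,0],"rotation":[0,0,0],"claw":1},{"translation":[-0.48,0.97,0],"rotation":[0,0,0],"claw":1},{"translation":[-0.48,0.97,0],"rotation":[0,0,0],"claw":1},{"translation":[-0.48,0.97,0],"rotation":[0,0,0],"claw":1},{"translation":[-0.48,0.97,0],"rotation":[0,0,0],"claw":1},{"translation":[-0.48,0.97,0],"rotation":[0,0,0],"claw":1},{"translation":[0,0,0],"rotation":[0,0,0],"claw":1},{"translation":[0,0,0],"rotation":[0,0,0],"claw":1}]'; python3 -c "
from h import *
for c in('top','side'):ctrl.grab_frame(c)
print(measure('cone',(.4475,-.0875),0,False,('side',)),measure('dish',(.534,.111),0,False),measure('napkin',(.542,-.04),.043,False))
go(.4475,-.0875,.038,3)
cv2.imwrite('pics/b.png',cv2.resize(ctrl.grab_frame('side')[170:370,200:500],(750,500)))"
```

```text
t: 32.25
tcp_pos: [0.4487, -0.086, 0.1605]
eef_rot: [-180.0, -0.1, 3.0]
contact_force: [-0.3, 0.2, -0.6]
grip_width: 0.0855
grasp_force: 0.0
(['side'], array([ 0.4479, -0.087 ]), np.float64(0.071)) (['top', 'side'], array([0.5334, 0.1108]), np.float64(0.487)) (['top', 'side'], array([ 0.5411, -0.0405]), np.float64(0.057))
now [ 0.4483 -0.0863  0.1598] [-179.99   -0.      3.  ] units [-0.04  0.05  4.87] n 5.0 rotz 0.0
```

View pics/b.png

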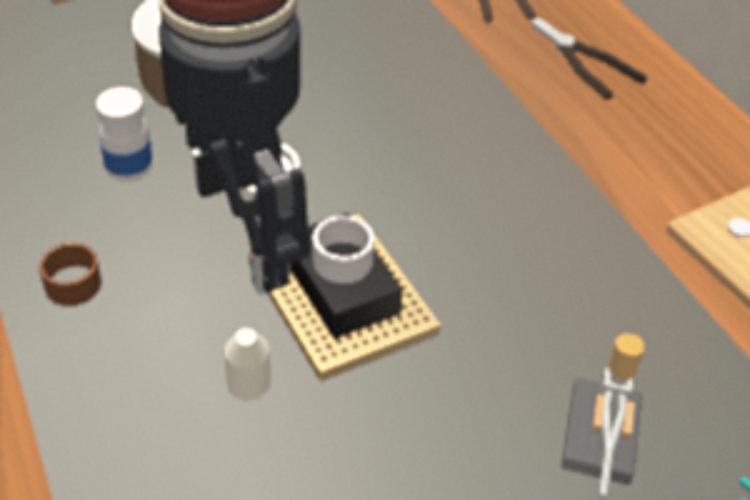

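The ring stands on the middle of the block, and the cone is clear at crop (248,365). Grip the cone.

```bash
python3 -m creep '[{"translation":[-0.03,0.04,1],"rotation":[0,0,0],"claw":1},{"translation":[0,0,1],"rotation":[0,0,0],"claw":1},{"translation":[0,0,1],"rotation":[0,0,0],"claw":1},{"translation":[0,0,1],"rotation":[0,0,0],"claw":1},{"translation":[0,0,0.5],"rotation":[0,0,0],"claw":1},{"translation":[0,0,0.36],"rotation":[0,0,0],"claw":1},{"translation":[0,0,0],"rotation":[0,0,0],"claw":0},{"translation":[0,0,0],"rotation":[0,0,0],"claw":0},{"translation":[0,0,0],"rotation":[0,0,0],"claw":0},{"translation":[0,0,0],"rotation":[0,0,0],"claw":0},{"translation":[0,0,0],"rotation":[0,0,0],"claw":0},{"translation":[0,0,0],"rotation":[0,0,0],"claw":0},{"translation":[0,0,0],"rotation":[0,0,0],"claw":0},{"translation":[0,0,0],"rotation":[0,0,0],"claw":0}]'; python3 -m creep '[{"translation":[0,0,-0.4],"rotation":[0,0,0],"claw":0},{"translation":[0,0,-0.8],"rotation":[0,0,0],"claw":0},{"translation":[0,0,-1],"rotation":[0,0,0],"claw":0},{"translation":[0,0,-1],"rotation":[0,0,0],"claw":0},{"translation":[0,0,-1],"rotation":[0,0,0],"claw":0},{"translation":[0,0,-1],"rotation":[0,0,0],"claw":0},{"translation":[0,0,-0.4],"rotation":[0,0,0],"claw":0},{"translation":[0,0,0],"rotation":[0,0,0],"claw":0}]'; python3 -c "
from h import *
go(.5338,.1118,.16,3)"
```

```text
t: 34.4
tcp_pos: [0.4479, -0.0879, 0.0393]
eef_rot: [180.0, -0.1, 2.9]
contact_force: [0.1, 0.2, 4.9]
grip_width: 0.0296
grasp_force: 59.2
t: 35.4
tcp_pos: [0.4475, -0.0879, 0.1788]
eef_rot: [180.0, -0.1, 2.9]
contact_force: [0.0, -0.2, 0.1]
grip_width: 0.0298
grasp_force: 59.3
now [ 0.4475 -0.0879  0.1788] [ 1.7999e+02 -7.0000e-02  2.9400e+00] units [ 3.86 -7.8   0.75] n 8.0 rotz -0.01
```

```bash
python3 -m creep '[{"translation":[0.48,-0.97,0],"rotation":[0,0,0],"claw":0},{"translation":[0.48,-0.97,0],"rotation":[0,0,0],"claw":0},{"translation":[0.48,-0.97,0],"rotation":[0,0,0],"claw":0},{"translation":[0.48,-0.97,0],"rotation":[0,0,0],"claw":0},{"translation":[0.48,-0.97,0],"rotation":[0,0,0],"claw":0},{"translation":[0.48,-0.97,0],"rotation":[0,0,0],"claw":0},{"translation":[0.48,-0.97,0],"rotation":[0,0,0],"claw":0},{"translation":[0.48,-0.97,0],"rotation":[0,0,0],"claw":0},{"translation":[0,0,0],"rotation":[0,0,0],"claw":0},{"translation":[0,0,0],"rotation":[0,0,0],"claw":0}]'; python3 -c "
from h import *
go(.5338,.1118,.0455,3)
ctrl.grab_frame('side');ctrl.grab_frame('top');print([(np.round(x['uv']),x['confidence'],x['region'].sum()) for c in('top','side') for x in ctrl.masks_of(c,'dish')],proj('side',(.5338,.1118,.008)),proj('top',(.5338,.1118,.008)))
cv2.imwrite('pics/c.png',cv2.resize(np.hstack([ctrl.grab_frame('side')[160:310,200:350],ctrl.grab_frame('top')[150:300,200:350]]),(800,400)))"
```

```text
t: 36.65
tcp_pos: [0.5324, 0.1096, 0.1773]
eef_rot: [179.9, 0.2, 2.9]
contact_force: [0.3, -0.3, -0.8]
grip_width: 0.0301
grasp_force: 59.3
now [0.5324 0.1096 0.1773] [1.7992e+02 1.6000e-01 2.9000e+00] units [ 0.06 -0.09  5.27] n 6.0 rotz -0.01
[(array([304., 237.]), 0.94, np.int64(668))] [303.73503657 237.70046135] [284.09781061 228.25741036]
```

View pics/c.png

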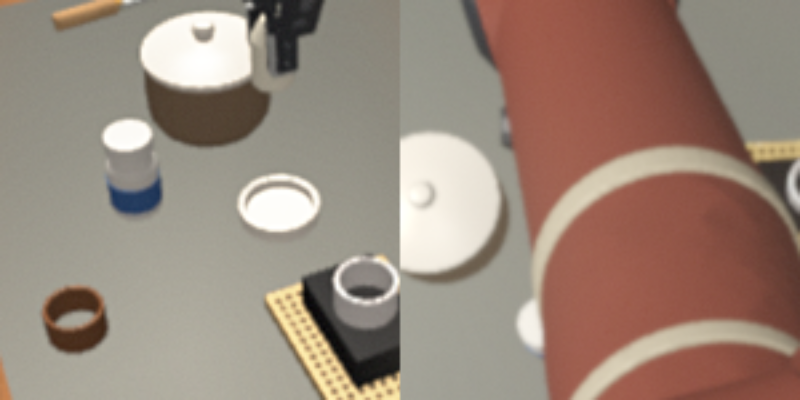

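The dish sits where it was predicted, at side pixel (304,237). Lower the cone.

```bash
python3 -m creep '[{"translation":[0.03,-0.03,1],"rotation":[0,0,0],"claw":0},{"translation":[0,0,1],"rotation":[0,0,0],"claw":0},{"translation":[0,0,1],"rotation":[0,0,0],"claw":0},{"translation":[0,0,1],"rotation":[0,0,0],"claw":0},{"translation":[0,0,0.6],"rotation":[0,0,0],"claw":0},{"translation":[0,0,0.4],"rotation":[0,0,0],"claw":0},{"translation":[0,0,0.15],"rotation":[0,0,0],"claw":0},{"translation":[0,0,0.08],"rotation":[0,0,0],"claw":0},{"translation":[0,0,0],"rotation":[0,0,0],"claw":0},{"translation":[0,0,0],"rotation":[0,0,0],"claw":0}]'
```

```text
t: 38.2
tcp_pos: [0.5344, 0.1117, 0.0481]
eef_rot: [-180.0, -0.1, 2.9]
contact_force: [-0.0, -0.1, -0.4]
grip_width: 0.0298
grasp_force: 59.3
```

```bash
python3 -m creep '[{"translation":[0,0,0.06],"rotation":[0,0,0],"claw":0},{"translation":[0,0,0.04],"rotation":[0,0,0],"claw":0},{"translation":[0,0,0.03],"rotation":[0,0,0],"claw":0},{"translation":[0,0,0],"rotation":[0,0,0],"claw":0}]'
```

```text
t: 38.7
tcp_pos: [0.5341, 0.1116, 0.0453]
eef_rot: [-180.0, -0.0, 2.9]
contact_force: [-1.0, -0.5, 6.5]
grip_width: 0.03
grasp_force: 60.2
```

```bash
python3 -m creep '[{"translation":[0,0,-0.02],"rotation":[0,0,0],"claw":0},{"translation":[0,0,0],"rotation":[0,0,0],"claw":0.7},{"translation":[0,0,0],"rotation":[0,0,0],"claw":0.7},{"translation":[0,0,0],"rotation":[0,0,0],"claw":0.7},{"translation":[0,0,0],"rotation":[0,0,0],"claw":0.7},{"translation":[0,0,-0.6],"rotation":[0,0,0],"claw":0.7},{"translation":[0,0,-1],"rotation":[0,0,0],"claw":0.7},{"translation":[0,0,-1],"rotation":[0,0,0],"claw":0.7},{"translation":[0,0,-1],"rotation":[0,0,0],"claw":0.7},{"translation":[0,0,-1],"rotation":[0,0,0],"claw":0.7},{"translation":[0,0,-1],"rotation":[0,0,0],"claw":0.7}]'; python3 - <<'E'
from h import *
go(.652,-.222,.18)
o=[];M={}
for c,(x0,x1,y0,y1) in dict(top=(425,465,148,176),side=(432,470,296,325)).items():
    im=ctrl.grab_frame(c);h=cv2.cvtColor(im,cv2.COLOR_BGR2HSV)[y0:y1,x0:x1]
    m=(h[...,1]>150)&(h[...,0]>8)&(h[...,0]<28)
    if not m.any(): print(c,'none',h[8,18]);continue
    k=cv2.connectedComponentsWithStats(m.astype(np.uint8));l=1+np.argmax(k[2][1:,4]);uv=k[3][l]+[x0,y0];print(c,uv,k[2][l],atz(c,uv,.09));o.append(ray(c,uv))
if len(o)==2:
    A=np.c_[o[0][1],-o[1][1]];s=np.linalg.lstsq(A,o[1][0]-o[0][0],rcond=None)[0];print("knob",o[0][0]+s[0]*o[0][1],o[1][0]+s[1]*o[1][1])
t=ctrl.grab_frame("top")[140:205,405:485];s=ctrl.grab_frame("side")[298:370,403:483]
cv2.imwrite("pics/stand.png",np.hstack([cv2.resize(t,(400,325),interpolation=cv2.INTER_CUBIC),cv2.resize(s,(400,360),interpolation=cv2.INTER_CUBIC)[:325]]))
E
```

```text
t: 40.08
tcp_pos: [0.534, 0.1116, 0.1868]
eef_rot: [-180.0, -0.1, 2.9]
contact_force: [0.7, -0.1, -0.8]
grip_width: 0.0596
grasp_force: 0.0
now [0.534  0.1116 0.1868] [-1.7998e+02 -7.0000e-02  2.9400e+00] units [ 4.03 13.57  0.27] n 14.0 
top [444.7826087 161.       ] [17 10  7  7 23] [ 0.65760495 -0.22427455  0.09      ]
side none [ 18 138 235]
```

View pics/stand.png

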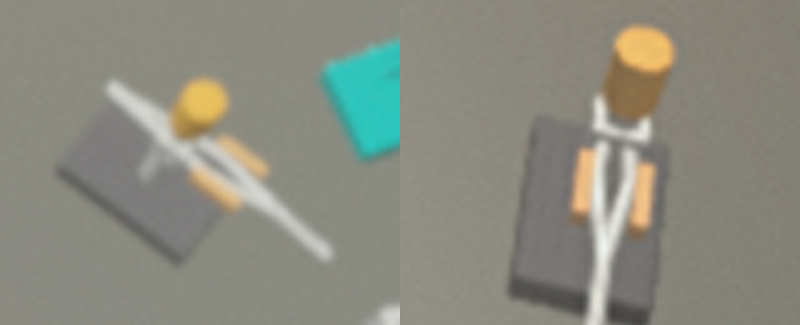

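Left (top camera): knob top centre at crop (208,96), tail (110,88), tip (328,255). Right (side camera): knob top at crop (644,49). The tips point away from the board, down and to the right.

```bash
python3 - <<'E'
from h import *
f=lambda x,y:(405+x/5-.4,140+y/5-.4)
g=lambda x,y:(403+(x-400)/5-.4,298+y/5-.4)
print("knob",atz("top",f(208,96),.101),atz("side",g(644,49),.101))
a=atz("top",f(110,88),.058);b=atz("top",f(328,255),.058);d=a-b;print(a,b,np.hypot(*d[:2]),"yaw",np.degrees(np.arctan2(d[1],d[0])),"post",b+d*80/114)
c=[atz("top",f(*q),z) for q,z in(((58,170),.007),((182,262),.007))];e=c[0]-c[1];print("edge",np.hypot(*e[:2]),np.degrees(np.arctan2(e[1],e[0])))
ctrl.grab_frame("side");ctrl.grab_frame("top")
print(measure('cone',(.534,.1118),.006,False,('side',)),measure('dish',(.534,.1118),0,False,('side',)))
bx,by,w=.5413,-.0394,.0525
print("target",bx+.13*np.cos(w),by+.13*np.sin(w))
E
```

```text
knob [ 0.65807783 -0.2242382   0.101     ] [ 0.65551062 -0.22299696  0.101     ]
[ 0.67877694 -0.19510712  0.058     ] [ 0.60381148 -0.2834711   0.058     ] 0.11587930178191172 yaw 49.689681493289626 post [ 0.65641882 -0.22146129  0.058     ]
edge 0.06847993902540829 50.96578343672002
(['side'], array([0.5335, 0.1109]), np.float64(0.054)) (['side'], array([0.5346, 0.1097]), np.float64(0.081))
target 0.6711208848961707 -0.032578134802328865
```

```bash
python3 -m creep '[{"translation":[0.3,0.98,0],"rotation":[0,0,0],"claw":0.6},{"translation":[0.3,0.98,0],"rotation":[0,0,0],"claw":0.6},{"translation":[0.3,0.98,0],"rotation":[0,0,0],"claw":0.6},{"translation":[0.3,0.98,0],"rotation":[0,0,0],"claw":0.6},{"translation":[0.3,0.98,0],"rotation":[0,0,0],"claw":0.6},{"translation":[0.3,0.98,0],"rotation":[0,0,0],"claw":0.6},{"translation":[0.3,0.98,0],"rotation":[0,0,0],"claw":0.6},{"translation":[0.3,0.98,0],"rotation":[0,0,0],"claw":0.6},{"translation":[0.3,0.98,0],"rotation":[0,0,0],"claw":0.6},{"translation":[0.3,0.98,0],"rotation":[0,0,0],"claw":0.6},{"translation":[0.3,0.98,0],"rotation":[0,0,0],"claw":0.6},{"translation":[0.3,0.98,0],"rotation":[0,0,0],"claw":0.6},{"translation":[0.3,0.98,0],"rotation":[0,0,0],"claw":0.6},{"translation":[0.3,0.86,0],"rotation":[0,0,0],"claw":0.6}]'; python3 -m creep '[{"translation":[0,0,0],"rotation":[0,0,-1],"claw":0.6},{"translation":[0,0,0],"rotation":[0,0,-1],"claw":0.6},{"translation":[0,0,0],"rotation":[0,0,-1],"claw":0.6},{"translation":[0,0,0],"rotation":[0,0,-1],"claw":0.6},{"translation":[0,0,0],"rotation":[0,0,-1],"claw":0.6},{"translation":[0,0,0],"rotation":[0,0,-0.5],"claw":0.6},{"translation":[0,0,0],"rotation":[0,0,0],"claw":0.6},{"translation":[0,0,0],"rotation":[0,0,0],"claw":0.6}]'; python3 -c "
from h import *
go(.6567,-.2228,.098,50.3)"
```

```text
t: 42.22
tcp_pos: [0.656, -0.2236, 0.1834]
eef_rot: [-180.0, 0.1, 2.9]
contact_force: [-0.7, 0.7, -0.0]
grip_width: 0.0516
grasp_force: 0.0
t: 43.22
tcp_pos: [0.6561, -0.2226, 0.1842]
eef_rot: [-179.9, 0.0, 50.1]
contact_force: [0.2, -0.0, -0.9]
grip_width: 0.0514
grasp_force: 0.0
now [ 0.6561 -0.2226  0.1842] [-1.7994e+02  2.0000e-02  5.0150e+01] units [0.01 0.02 3.45] n 4.0 rotz -0.02
```

```bash
python3 -m creep '[{"translation":[0,0,1],"rotation":[0,0,0],"claw":0.6},{"translation":[0,0,1],"rotation":[0,0,0],"claw":0.6},{"translation":[0,0,1],"rotation":[0,0,0],"claw":0.6},{"translation":[0,0,0.45],"rotation":[0,0,0],"claw":0.6},{"translation":[0,0,0],"rotation":[0,0,0],"claw":0.6},{"translation":[0,0,0],"rotation":[0,0,0],"claw":0},{"translation":[0,0,0],"rotation":[0,0,0],"claw":0},{"translation":[0,0,0],"rotation":[0,0,0],"claw":0},{"translation":[0,0,0],"rotation":[0,0,0],"claw":0},{"translation":[0,0,0],"rotation":[0,0,0],"claw":0},{"translation":[0,0,0],"rotation":[0,0,0],"claw":0},{"translation":[0,0,0],"rotation":[0,0,0],"claw":0}]'
```

```text
t: 44.72
tcp_pos: [0.6569, -0.2225, 0.1]
eef_rot: [179.9, -0.1, 50.2]
contact_force: [-1.9, 0.9, 5.5]
grip_width: 0.0157
grasp_force: 58.5
```

Gripped (15.7 mm reading). Lift 70 mm, turn −47.3°.

```bash
python3 -m creep '[{"translation":[0,0,-0.4],"rotation":[0,0,0],"claw":0},{"translation":[0,0,-0.6],"rotation":[0,0,0],"claw":0},{"translation":[0,0,-0.6],"rotation":[0,0,0],"claw":0},{"translation":[0,0,-0.6],"rotation":[0,0,0],"claw":0},{"translation":[0,0,-0.6],"rotation":[0,0,0],"claw":0},{"translation":[0,0,0],"rotation":[0,0,0.5],"claw":0},{"translation":[0,0,0],"rotation":[0,0,0.6],"claw":0},{"translation":[0,0,0],"rotation":[0,0,0.6],"claw":0},{"translation":[0,0,0],"rotation":[0,0,0.6],"claw":0},{"translation":[0,0,0],"rotation":[0,0,0.6],"claw":0},{"translation":[0,0,0],"rotation":[0,0,0.6],"claw":0},{"translation":[0,0,0],"rotation":[0,0,0.6],"claw":0},{"translation":[0,0,0],"rotation":[0,0,0.6],"claw":0},{"translation":[0,0,0],"rotation":[0,0,0.5],"claw":0},{"translation":[0,0,0],"rotation":[0,0,0.3],"claw":0},{"translation":[0,0,0],"rotation":[0,0,0],"claw":0},{"translation":[0,0,0],"rotation":[0,0,0],"claw":0}]'; python3 -c "
from h import *
go(.671,-.0326,.17,3)"
```

```text
t: 46.85
tcp_pos: [0.6564, -0.2225, 0.1687]
eef_rot: [-180.0, -0.0, 3.0]
contact_force: [-0.1, 0.1, -1.9]
grip_width: 0.0159
grasp_force: 58.8
now [ 0.6564 -0.2225  0.1687] [-179.99   -0.      2.98] units [ 0.98 -7.56 -0.05] n 8.0 rotz -0.0
```

```bash
python3 -m creep '[{"translation":[0.09,-0.5,0],"rotation":[0,0,0],"claw":0},{"translation":[0.09,-0.76,0],"rotation":[0,0,0],"claw":0},{"translation":[0.1,-0.8,0],"rotation":[0,0,0],"claw":0},{"translation":[0.1,-0.8,0],"rotation":[0,0,0],"claw":0},{"translation":[0.1,-0.8,0],"rotation":[0,0,0],"claw":0},{"translation":[0.1,-0.8,0],"rotation":[0,0,0],"claw":0},{"translation":[0.1,-0.8,0],"rotation":[0,0,0],"claw":0},{"translation":[0.1,-0.8,0],"rotation":[0,0,0],"claw":0},{"translation":[0.1,-0.8,0],"rotation":[0,0,0],"claw":0},{"translation":[0.1,-0.7,0],"rotation":[0,0,0],"claw":0},{"translation":[0,0,0],"rotation":[0,0,0],"claw":0},{"translation":[0,0,0],"rotation":[0,0,0],"claw":0},{"translation":[0,0,0],"rotation":[0,0,0],"claw":0}]'; python3 -c "
from h import *
go(.671,-.0326,.1015,3)
cv2.imwrite('pics/d.png',np.hstack([ctrl.grab_frame('side')[170:410,260:500],ctrl.grab_frame('top')[100:340,280:520]]))"
```

```text
t: 48.48
tcp_pos: [0.671, -0.0344, 0.1685]
eef_rot: [179.9, 0.0, 2.8]
contact_force: [-0.7, -0.2, -2.2]
grip_width: 0.0157
grasp_force: 58.7
now [ 0.671  -0.0344  0.1685] [1.7992e+02 1.0000e-02 2.8100e+00] units [ 0.   -0.07  2.68] n 3.0 rotz -0.02
```

View pics/d.png

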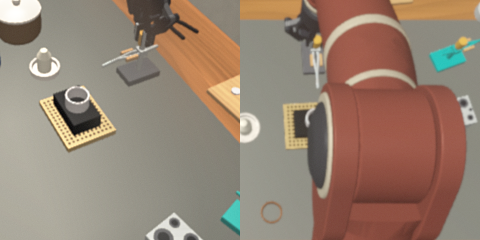

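The stand hangs upright behind the board with its tips towards the block, and the cone stands in the dish. Lower it.

```bash
python3 -m creep '[{"translation":[0,-0.04,0.6],"rotation":[0,0,0],"claw":0},{"translation":[0,0,0.7],"rotation":[0,0,0],"claw":0},{"translation":[0,0,0.6],"rotation":[0,0,0],"claw":0},{"translation":[0,0,0.4],"rotation":[0,0,0],"claw":0},{"translation":[0,0,0.2],"rotation":[0,0,0],"claw":0},{"translation":[0,0,0.12],"rotation":[0,0,0],"claw":0},{"translation":[0,0,0.06],"rotation":[0,0,0],"claw":0},{"translation":[0,0,0],"rotation":[0,0,0],"claw":0},{"translation":[0,0,0],"rotation":[0,0,0],"claw":0}]'
```

```text
t: 49.7
tcp_pos: [0.6713, -0.0316, 0.102]
eef_rot: [180.0, -0.0, 2.9]
contact_force: [0.5, 0.2, -2.4]
grip_width: 0.0162
grasp_force: 58.7
```

```bash
python3 -m creep '[{"translation":[0,0,0.05],"rotation":[0,0,0],"claw":0},{"translation":[0,0,0.03],"rotation":[0,0,0],"claw":0},{"translation":[0,0,0.02],"rotation":[0,0,0],"claw":0},{"translation":[0,0,0],"rotation":[0,0,0],"claw":0}]'
```

```text
t: 50.2
tcp_pos: [0.6713, -0.0314, 0.1]
eef_rot: [-180.0, -0.0, 2.9]
contact_force: [-2.3, 0.8, 6.1]
grip_width: 0.016
grasp_force: 59.5
```

Seated. Open, rise straight up and retreat to the right for a clear view.

```bash
python3 -m creep '[{"translation":[0,0,-0.02],"rotation":[0,0,0],"claw":0},{"translation":[0,0,0],"rotation":[0,0,0],"claw":0.6},{"translation":[0,0,0],"rotation":[0,0,0],"claw":0.6},{"translation":[0,0,0],"rotation":[0,0,0],"claw":0.6},{"translation":[0,0,0],"rotation":[0,0,0],"claw":0.6},{"translation":[0,0,-0.6],"rotation":[0,0,0],"claw":0.6},{"translation":[0,0,-1],"rotation":[0,0,0],"claw":0.6},{"translation":[0,0,-1],"rotation":[0,0,0],"claw":0.6},{"translation":[0,0,-1],"rotation":[0,0,0],"claw":0.6},{"translation":[0,0,-1],"rotation":[0,0,0],"claw":0.6},{"translation":[0,0,-1],"rotation":[0,0,0],"claw":0.6}]'; python3 -m creep '[{"translation":[-0.5,1,0],"rotation":[0,0,0],"claw":0.6},{"translation":[-0.5,1,0],"rotation":[0,0,0],"claw":0.6},{"translation":[-0.5,1,0],"rotation":[0,0,0],"claw":0.6},{"translation":[-0.5,1,0],"rotation":[0,0,0],"claw":0.6},{"translation":[-0.5,1,0],"rotation":[0,0,0],"claw":0.6},{"translation":[-0.5,1,0],"rotation":[0,0,0],"claw":0.6},{"translation":[-0.5,1,0],"rotation":[0,0,0],"claw":0.6},{"translation":[-0.5,1,0],"rotation":[0,0,0],"claw":0.6},{"translation":[-0.5,1,0],"rotation":[0,0,0],"claw":0.6},{"translation":[-0.5,1,0],"rotation":[0,0,0],"claw":0.6},{"translation":[-0.5,1,0],"rotation":[0,0,0],"claw":0.6},{"translation":[-0.5,1,0],"rotation":[0,0,0],"claw":0.6},{"translation":[-0.5,1,0],"rotation":[0,0,0],"claw":0.6},{"translation":[-0.5,1,0],"rotation":[0,0,0],"claw":0.6},{"translation":[-0.5,1,0],"rotation":[0,0,0],"claw":0.6},{"translation":[-0.5,1,0],"rotation":[0,0,0],"claw":0.6},{"translation":[0,0,0],"rotation":[0,0,0],"claw":0.6},{"translation":[0,0,0],"rotation":[0,0,0],"claw":0.6}]'; python3 - <<'E'
from h import *
T=ctrl.grab_frame("top");S=ctrl.grab_frame("side")
cv2.imwrite("pics/f.png",np.vstack([cv2.resize(T[130:290,190:450],(780,300)) if 0 else T[130:330,190:490],S[160:360,200:500]]))
for n,p,z in(("charcoal",(.5413,-.0394,.05),.013),("napkin",(.542,-.04),.043),("dish",(.534,.1115),0),("cone",(.534,.1115),.006)):
    print(n,[measure(n,p,z,n=="charcoal",(c,)) for c in("top","side")])
for c in("top","side"):print([(x["uv"],round(x["confidence"],2),atz(c,x["uv"],0)[:2]) for x in ctrl.tip_of(c,"stand")])
E
```

```text
t: 51.58
tcp_pos: [0.6712, -0.0316, 0.2419]
eef_rot: [180.0, -0.1, 2.9]
contact_force: [-0.0, 0.2, 0.8]
grip_width: 0.0515
grasp_force: 0.0
t: 53.82
tcp_pos: [0.4928, -0.44, 0.2402]
eef_rot: [-179.9, -0.1, 3.0]
contact_force: [1.3, -0.5, 0.3]
grip_width: 0.0513
grasp_force: 0.0
charcoal [(['top'], array([ 0.5392, -0.0405,  0.0196]), np.float64(0.06)), (['side'], array([ 0.5404, -0.0404,  0.0552]), np.float64(0.119))]
napkin [(['top'], array([ 0.5401, -0.0399]), np.float64(0.071)), (['side'], array([ 0.5415, -0.04  ]), np.float64(0.049))]
dish [(['top'], array([0.5335, 0.1108]), np.float64(0.025)), (['side'], array([0.5343, 0.1086]), np.float64(0.105))]
cone [(['top'], array([0.5332, 0.1121]), np.float64(0.042)), (['side'], array([0.5329, 0.109 ]), np.float64(0.07))]
[([485.7, 159.5], 0.71, array([ 0.69662131, -0.34424383])), ([349.9, 173.3], 0.7, array([ 0.66321489, -0.03440212]))]
[([393.9, 269.7], 0.6, array([ 0.67055175, -0.03924834]))]
```

View pics/f.png

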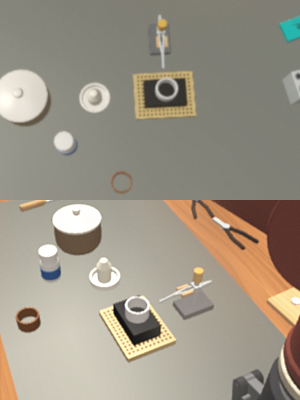

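Both views show everything in place: block and ring central on the board, dish and cone midway to the crock, stand behind the board with its tips at the block. All measured errors are within a few millimetres.

```bash
python3 -c "
from rig import ctrl
print(ctrl.hand_in())"
```

```text
the job is handed in; nothing more can be done
None
```

The soldering place is set out as asked and handed in at about 54 s of the 138 s. My last camera measurements put the block, ring, dish and cone within about 3 mm of target and the third hand within about 8 mm, all inside tolerance; hand-in returned no verdict.

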